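# Send the long key case down the roller lane

## Robot

A 6-joint arm with a two-finger parallel gripper is mounted at the origin on the work surface. World frame = base frame: x ahead of the robot, y to its left, z up, the work surface at z = 0. Lengths are in m, angles in rad, forces in N, time in s.
With the tool pointing down it reaches from about 0.25 to 0.85 m from the base axis. Payload 12.5 kg.
Tool frame: the origin (TCP) lies at the very end of the fingers, on their centre line; the grasp point (between the pads) lies 19 mm behind it; z points along the fingers, y is the line along which they close (so a half turn about z gives the same grasp; the last joint's range is limited). The gripper opens to 93 mm and grips with 3 to 60 N. Pads are 15 mm wide; open, the fingers measure 128 mm over their backs; the gripper's body (75 mm by 188 mm) begins 65 mm behind the grasp point.
Start: joints at [-1.339, 0.351, 1.652, -0, 1.139, -0.085], TCP at [0.171, -0.523, 0.219] pointing down, gripper open.
Joint ranges: [-2.75, 2.75], [-0.79, 2.1], [0.01, 2.65], [-1.57, 4.71], [0.07, 3.14], [-2.87, 2.87]. Speed limits (rad/s): [2.22, 2.22, 2.79, 3.14, 3.14, 3.14].

## Interface

Orientations are given as a rotation vector (axis times angle).
In Python, from rig import observe, get_image, sign_off, spot_in, masks_of gives the robot as it stands. The module is installed in compiled form; this text tells all that it offers.
- The arm moves only by the shell command python3 -m handwheel 'ROWS' [FORCE]. ROWS is JSON, a list of rows, each a list of 3 entries, a list of its own where there are three numbers: the closure, from -1 (fully open) to 1 (shut), then the shift along the tool's x, y, z in m, then the turn about the tool's z in rad. A call has 1 to 20 rows; each row shifts and turns the commanded pose from where the row before left it, along the tool's axes as they then stand; what a row does not reach is not made up. A row lasts 1/8 s, in which the tool goes at most 62.5 mm and 10.7 degrees, less where a joint would pass 70% of its speed; a pose out of reach is approached as far as the arm can. A call is refused whole if a number of a shift passes 0.0625 or a number of a turn 0.188, either way. A call with a gripper value outside its range is refused whole. The fingers move at their own pace and stop on an object; FORCE is the grip in N (left out, the last holds). Time passes only in rows, so rows that do not move let the fingers close. It gives the time, the measured TCP pose, the force, the opening and the grip force at its end, in the units of the state.
- observe(): the state, without advancing time (a new reading comes with each control period).
- get_image(name): name is "scene" or "top" or "wrist"; returns a dict with "img" (480x640x3 uint8, red, green, blue), "fx", "fy", "cx", "cy" (pixels), "extrinsics" (4x4, takes a point from world to camera coordinates); the wrist camera has in their place "tool_from_camera" (4x4, takes a point from camera to tool coordinates, whose origin is the TCP and whose axes are the flange's). Camera axes: x right, y up, looking along -z (the intrinsics and any distortion apply to the point x, -y, -z); pixel columns grow to the right and rows downward; lengths in m; the calibration is good to about 2 mm. A picture is of the moment at which its call begins: read the wrist's pose just before it. There is no depth.
- sign_off(): hands the job in; it is judged then, once.
Trained networks look in the newest picture that a camera, given by its name, has taken for a name from the list of things; names that differ only in an ending like _2 or _b are one class to them, and where a whole thing is asked for, a point or a joint stands for the part that bears it (a point fixed in the world has none). Each returns a list of dicts, best first, with "confidence" (0 to 1); they miss things now and then, are a little off and sometimes report something else, mostly with a low value. They report only what shows in the picture. A call takes as long as a camera call. They do not tell look-alikes from the thing itself.
- spot_in(label, camera): "point" ([x, y, z] in m, in the coordinates of the camera as it stood for that picture, good to about 4 mm: the middle of the surface that is visible of it).
- masks_of(label, camera): "mask" (480x640 bool, what is visible of it).
The state is a dict: "time": time; "q": joint angles; "qvel": joint speeds; "joint_efforts": joint torques, N m; "position": TCP position; "eef_rot": TCP orientation; "force": force on the tool from outside, world axes, zero at the start; "moment": the same for the moment, N m; "opening": finger opening in m; "grasp_force": force on a finger pad.
Only numpy, scipy, OpenCV 4.12 (cv2) and the standard library are available. Lean on these libraries where they do the work, as an engineer would, in place of code of your own. Each camera call takes 0.05 s, during which the arm holds its last target. There are 200 camera calls.

## Task

Set the longest of the three wooden cases on the upper end of the sloped roller lane, lengthwise between the side guides and right side up, and let go of it there so that it rolls down by itself and comes to rest against the stop. Lower it onto the rollers rather than dropping it, and leave the other two cases where they are.

Things in the scene. Friction and masses are not known exactly. Their poses are not given: they have to be found in the camera images.
- long_case: Case to load: closed jackfruit-wood box, 130 mm long (x), 50 mm wide (y), 60 mm high, flat top, thin dark seam 15 mm below it, small flat brass clasp on each end; both ends alike. 0.3 to 0.65 kg. Stands on the ledge. Origin: centre of its underside, z up.
- lane: Fixed lane of 12 free rollers (20 mm thick) between guides 78 mm apart, 10 mm thick, 12 mm above the roller tops. Origin: mid-width, on the roller-top plane, at the stop's face, 45 mm above the ledge. x points 8 deg (0.14 rad) down the slope, away from the robot; z square to the rollers. Upper open end x=-330 mm; stop 35 mm high at x=0. Set the case's centre near x=-250 mm; it rolls down in 1-3 s.
- short_case: Bystander, leave alone: wooden case 80 mm long (x), 50 mm wide (y), 60 mm high, same wood. Origin: centre of its underside.
- square_case: Bystander, leave alone: wooden case 80 mm by 80 mm, 60 mm high, same wood. Origin: centre of its underside.
Things that resemble listed ones, but are neither listed nor needed, are in the scene too. Leave any blue or red look-alike of the long_case alone.

How it is judged:
By the outcome, as a careful person would: the job done as asked, in the order asked, and still so for the second after the job is handed in, with the robot touching nothing.
It also fails if it takes over 38 s, if anything falls off the work surface, if the arm or the gripper's body presses on something with over 40 N, if the wrist force passes 120 N, or if a joint passes its speed limit or range.

## Working session

There is one attempt and no reset: what is moved stays moved. The work goes in short steps, Python scripts to look and compute and a shell command to move; the robot and the scene stay as the last step left them, time stands still between calls to the robot, and variables do not carry over. Pictures are saved under pics/ and viewed, at most 10 in all, crops included, and the job is handed in when it is done.

```bash
mkdir -p pics
cat > h.py <<'E'
import numpy as np, cv2
from rig import *
from scipy.spatial.transform import Rotation as R
def snap(n,f):
    s=observe(); d=get_image(n); cv2.imwrite(f'pics/{f}.png',d['img'][:,:,::-1])
    if n=='wrist':
        T=np.eye(4);T[:3,:3]=R.from_rotvec(s['eef_rot']).as_matrix();T[:3,3]=s['position']
        d['wc']=T@d['tool_from_camera']
    else: d['wc']=np.linalg.inv(d['extrinsics'])
    return d
def ray(d,u,v):
    r=np.array([(u-d['cx'])/d['fx'],-(v-d['cy'])/d['fy'],-1]); r=d['wc'][:3,:3]@r
    return d['wc'][:3,3],r/np.linalg.norm(r)
def onz(d,u,v,z):
    o,r=ray(d,u,v); return o+r*(z-o[2])/r[2]
def proj(d,p):
    c=np.linalg.inv(d['wc'])@np.r_[p,1]; return d['cx']-d['fx']*c[0]/c[2], d['cy']+d['fy']*c[1]/c[2]
def tri(obs):
    A=np.zeros((3,3));b=np.zeros(3)
    for d,u,v in obs:
        o,r=ray(d,u,v);M=np.eye(3)-np.outer(r,r);A+=M;b+=M@o
    return np.linalg.solve(A,b)
def w(d,p): return (d['wc']@np.r_[p,1])[:3]
E
python3 - <<'E'
from h import *
np.set_printoptions(precision=4,suppress=True)
for n in('scene','top'):
    d=snap(n,n+'0'); print(n,{k:d[k] for k in d if k not in('img','extrinsics','wc')}); print(d['wc'])
    for l in('long_case','lane','short_case','square_case'):
        for m in spot_in(l,n): p=w(d,m['point']);print(l,round(m['confidence'],2),p,np.round(proj(d,p)))
print(observe())
E
```

```text
scene {'fx': 519.8739850276057, 'fy': 519.8739850276057, 'cx': 325.7704280202063, 'cy': 238.6644558722664}
[[ 0.213  -0.5726  0.7917  1.3622]
 [ 0.9769  0.111  -0.1825 -0.3281]
 [ 0.0167  0.8123  0.583   0.7252]
 [ 0.      0.      0.      1.    ]]
long_case 0.88 [ 0.2273 -0.3631  0.0524] [210. 198.]
long_case 0.78 [ 0.6786 -0.0751  0.0576] [374. 304.]
long_case 0.71 [ 0.4908 -0.1074  0.049 ] [334. 251.]
long_case 0.6 [ 0.4841 -0.2442  0.0629] [271. 251.]
lane 0.76 [0.683  0.1087 0.0644] [466. 290.]
short_case 0.6 [ 0.6428 -0.222   0.0581] [293. 301.]
square_case 0.8 [ 0.5435 -0.39    0.0575] [201. 279.]
top {'fx': 583.3021241341307, 'fy': 583.3021241341307, 'cx': 327.5499403444618, 'cy': 246.28932213864888}
[[-0.0133  0.9988 -0.0479  0.4127]
 [-0.9999 -0.0131  0.0039 -0.1122]
 [ 0.0032  0.0479  0.9988  1.4696]
 [ 0.      0.      0.      1.    ]]
long_case 0.88 [ 0.6492 -0.0623  0.0626] [304. 177.]
long_case 0.8 [ 0.1895 -0.3621  0.0614] [431. 366.]
long_case 0.57 [ 0.4489 -0.2365  0.0619] [377. 259.]
long_case 0.57 [ 0.4696 -0.0964  0.0631] [319. 251.]
lane 0.82 [0.6435 0.1113 0.0737] [232. 180.]
short_case 0.6 [ 0.6059 -0.2197  0.0588] [369. 194.]
short_case 0.25 [ 0.5139 -0.3894  0.0588] [439. 231.]
square_case 0.92 [ 0.518  -0.3875  0.0597] [439. 229.]
{'time': 0.5, 'q': array([-1.3386,  0.3507,  1.6518, -0.    ,  1.1391, -0.0846]), 'qvel': array([ 0.0001, -0.0012,  0.0011,  0.0018, -0.0012,  0.0004]), 'joint_efforts': array([ -0.0003, -49.6958, -28.5335,   0.07  ,   0.0225,  -0.    ]), 'position': array([ 0.1714, -0.5226,  0.2186]), 'eef_rot': array([-3.1022, -0.4955,  0.    ]), 'force': array([-0.1846, -0.6594, -0.4617]), 'moment': array([0.0015, 0.0045, 0.0114]), 'grasp_force': 0.0, 'opening': 0.09289257571646954}
```

View pics/scene0.png

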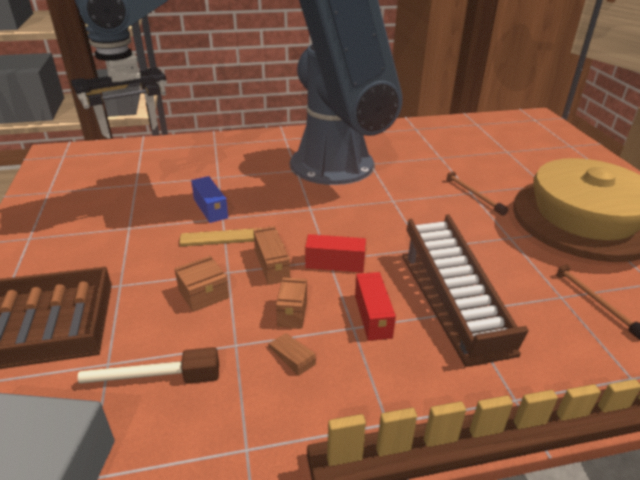

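View pics/top0.png

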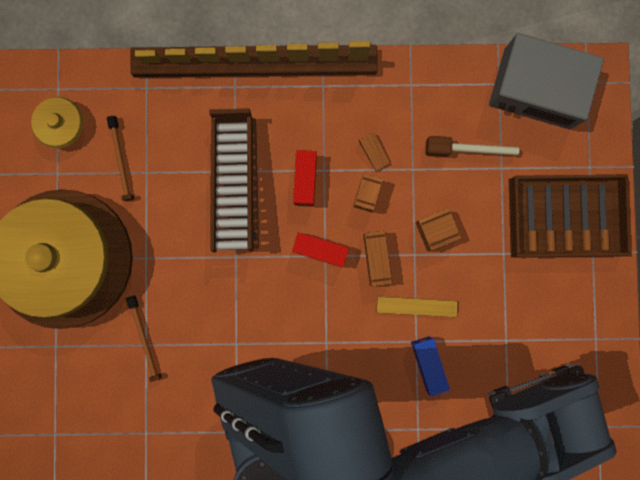

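Seen: the long wooden case is at scene (272,252) / top (378,259). Look-alikes: red at top (304,177) and (320,250), blue at (431,366), short wooden at (368,193), square at (439,230), and a wood block at (374,152). I choose top (378,259): bare wood and longest. The two cameras disagree by about 30 mm in x, so I check them against the known TCP and the wrist camera.

```bash
python3 - <<'E'
from h import *
np.set_printoptions(precision=4,suppress=True)
S=snap('scene','s1');T=snap('top','t1')
s=observe();M=R.from_rotvec(s['eef_rot']).as_matrix()
print('tip proj',[proj(S,s['position']+M@[0,k*.055,0]) for k in(-1,1)],proj(T,s['position']))
print('tool x,y',M[:,0],M[:,1])
mk={}
for n,d,u in(('scene',S,(272,252)),('top',T,(378,259))):
    for m in masks_of('long_case',n):
        k=m['mask']
        if k[u[1],u[0]]: 
            ys,xs=np.nonzero(k); c=cv2.minAreaRect(np.stack([xs,ys],1).astype(np.float32)); print(n,m['confidence'],c)
W=snap('wrist','w1');print(W['tool_from_camera'],W['fx'])
E
python3 - <<'E'
import cv2,numpy as np
a=cv2.imread('pics/s1.png');b=cv2.imread('pics/t1.png')
A=cv2.resize(a[215:295,230:330],(400,320),interpolation=cv2.INTER_CUBIC)
B=cv2.resize(b[215:295,330:430],(400,320),interpolation=cv2.INTER_CUBIC)
C=cv2.resize(a[60:140,60:160],(400,280));D=cv2.resize(b[100:260,200:270],(400,280))
cv2.imwrite('pics/c1.png',np.vstack([np.hstack([A,B]),np.hstack([C,cv2.resize(cv2.rotate(b[95:265,195:275],0),(400,280))])]))
E
```

```text
tip proj [(np.float64(154.14590227813366), np.float64(126.49684003840395)), (np.float64(105.63276965679884), np.float64(135.86598459866786))] (np.float64(520.2646057234075), np.float64(385.3990964308899))
tool x,y [ 0.9502  0.3116 -0.    ] [ 0.3116 -0.9502 -0.    ]
scene 0.96 ((271.7500305175781, 253.75003051757812), (58.18590545654297, 30.041635513305664), 71.56504821777344)
top 0.75 ((376.7955322265625, 258.2657775878906), (53.848209381103516, 22.461904525756836), 82.56858825683594)
[[ 0.0006  0.9708  0.2401  0.0668]
 [ 1.     -0.0003 -0.0016  0.0001]
 [-0.0015  0.2401 -0.9708 -0.1656]
 [ 0.      0.      0.      1.    ]] 415.7236127137932
```

View pics/c1.png

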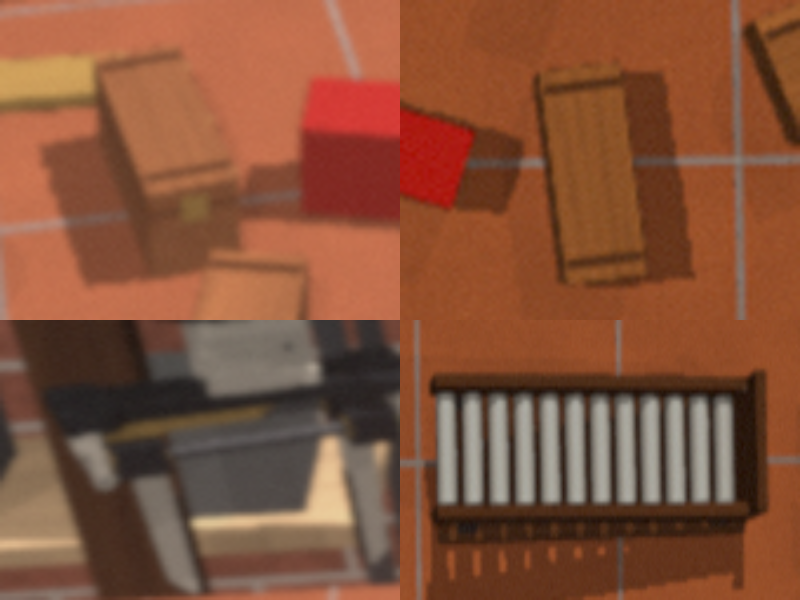

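The crop confirms the choice: plain wood, a seam, a brass clasp on the end, and about 2.5:1 proportions. Next I triangulate its top corners and some tile-grid points to settle the camera disagreement.

Run:
```python
from h import *
np.set_printoptions(precision=4,suppress=True)
S=snap('scene','s2');T=snap('top','t2')
sc=[(288.7,255.7),(266.7,263.7),(254.2,230.5),(275,227.5)]
tp=[(364.5,233.7),(385.5,231.2),(391.2,283.7),(371.2,286.2)]
for a,b in zip(sc,tp):
    p=tri([(S,*a),(T,*b)]);print(p,'res S',np.array(proj(S,p))-a,'T',np.array(proj(T,p))-b,onz(S,*a,.06)[:2],onz(T,*b,.06)[:2])
print('base', proj(S,[0,0,0]),proj(T,[0,0,0]))
```

```text
[ 0.5091 -0.2086  0.0637] res S [0.6224 0.0216] T [0.5295 0.0863] [ 0.504  -0.2091] [ 0.5096 -0.2075]
[ 0.5155 -0.258   0.0552] res S [-0.4934 -0.0235] T [-0.4151 -0.0562] [ 0.5219 -0.2576] [ 0.515  -0.2585]
[ 0.3879 -0.2702  0.0531] res S [-0.2475 -0.0154] T [-0.2285 -0.0287] [ 0.398  -0.2703] [ 0.3879 -0.27  ]
[ 0.3824 -0.222   0.0514] res S [-0.1176 -0.0059] T [-0.1095 -0.0166] [ 0.395  -0.2231] [ 0.3825 -0.2216]
base (np.float64(331.87743885653845), np.float64(162.94825517272565)) (np.float64(282.6494307718463), np.float64(441.3404248722967))
```

The two views agree: residuals are under 0.7 px and the length comes out at 0.128 m. The case's top centre is about (0.449,-0.240,0.056–0.06), yaw about 0.10. Now the lane.

Run:
```python
import cv2,numpy as np
a=cv2.imread('pics/s1.png');b=cv2.imread('pics/t1.png')
A=cv2.resize(a[210:365,395:530],None,fx=3.8,fy=3.8,interpolation=cv2.INTER_CUBIC)
B=cv2.resize(b[105:260,200:270],None,fx=3.8,fy=3.8,interpolation=cv2.INTER_CUBIC)
c=np.hstack([A,B]);print(c.shape);cv2.imwrite('pics/c2.png',c)
```

```text
(589, 779, 3)
```

View pics/c2.png

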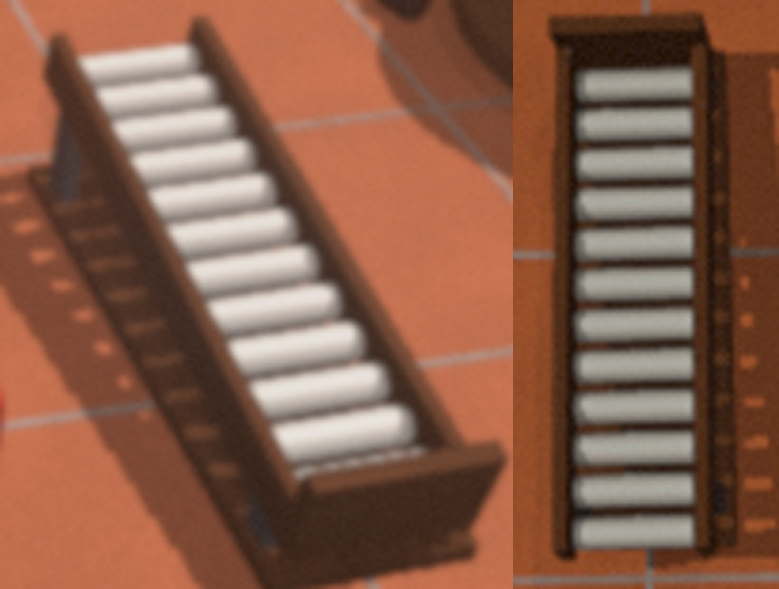

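Run:
```python
from h import *
np.set_printoptions(precision=4,suppress=True)
S=snap('scene','s3');T=snap('top','t3')
f=lambda x,y:(395+x/3.8,210+y/3.8); g=lambda x,y:(200+(x-513)/3.8,105+y/3.8)
for n,a,b in(('y- end',f(60,42),g(705,553)),('y+ end',f(203,22),g(565,553)),('stop outer y-',f(310,490),g(703,18)),('stop outer y+',f(502,450),g(550,20))):
    p=tri([(S,*a),(T,*b)]);print(n,p,np.array(proj(S,p))-a,np.array(proj(T,p))-b)
for n,b,z in(('r1',(573,532),.089),('r1',(694,530),.089),('r12',(577,84),.047),('r12',(693,82),.047),('ge+',(565,553),.103),('ge-',(705,553),.103),('gs+',(566,40),.058),('gs-',(699,40),.058),('stop in+',(553,40),.08),('stop in-',(703,40),.08)):
    print(n,onz(T,*g(*b),z))
```

```text
y- end [0.4718 0.0666 0.0913] [-0.9395  0.0312] [-0.8281 -0.2728]
y+ end [0.4731 0.1535 0.0952] [-1.2494  0.0712] [-1.0952 -0.4122]
stop outer y- [0.8132 0.0659 0.0738] [-0.0226  0.0003] [-0.0143 -0.0065]
stop outer y+ [0.8114 0.1617 0.0781] [ 0.4752 -0.0134] [0.2942 0.156 ]
r1 [0.4854 0.1471 0.089 ]
r1 [0.4857 0.0717 0.089 ]
r12 [0.7785 0.1512 0.047 ]
r12 [0.7789 0.076  0.047 ]
ge+ [0.4718 0.1495 0.103 ]
ge- [0.4706 0.0632 0.103 ]
gs+ [0.8044 0.1561 0.058 ]
gs- [0.8034 0.0705 0.058 ]
stop in+ [0.7984 0.1602 0.08  ]
stop in- [0.7972 0.0651 0.08  ]
```

```bash
python3 -m handwheel '[[-0.5,[0.044,-0.0228,0],0],[-0.5,[0.044,-0.0228,0],0],[-0.5,[0.044,-0.0228,0],0],[-0.5,[0.044,-0.0228,0],0],[-0.5,[0.044,-0.0228,0],0],[-0.5,[0.044,-0.0228,0],0],[-0.5,[0.044,-0.0228,0],0],[-0.5,[0.044,-0.0228,0],0],[-0.5,[0,0,0],0.11],[-0.5,[0,0,0],0.107],[-0.5,[0,0,0],0]]' 30
python3 - <<'E'
from h import *
np.set_printoptions(precision=4,suppress=True)
W=snap('wrist','w2');s=observe();print(s['position'],R.from_rotvec(s['eef_rot']).as_matrix()[:,:2].T)
for m in spot_in('long_case','wrist'): p=w(W,m['point']);print(m['confidence'],p,proj(W,p))
E
```

```text
time: 2.33
position: [0.4491, -0.2395, 0.2186]
eef_rot: [-3.138, -0.158, 0.0]
force: [-0.3, 0.2, 0.3]
opening: 0.0698
grasp_force: 0.0
[ 0.449  -0.2397  0.2187] [[ 0.9948  0.1019  0.    ]
 [ 0.1019 -0.9948  0.    ]]
0.97 [ 0.2497 -0.3533  0.0177] (np.float64(410.4086262489778), np.float64(417.5576975053847))
0.82 [ 0.4572 -0.2435  0.062 ] (np.float64(324.81581084194426), np.float64(214.47075450166395))
0.72 [ 0.591  -0.0782  0.0409] (np.float64(123.63593734087291), np.float64(12.28361844823732))
```

View pics/w2.png

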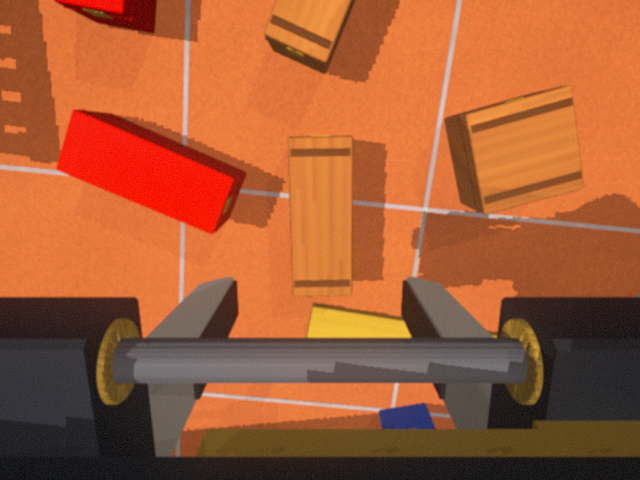

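The wrist view shows the wooden case with top corners (289,136), (352,136), (353,295), (292,295), aligned with the tool, and red on its left at (150,170).

Run:
```python
from h import *
np.set_printoptions(precision=4,suppress=True)
W=snap('wrist','w3');T=snap('top','t4')
wp=[(289,136),(352,136),(353,295),(292,295)];tp=[(364.5,233.7),(385.5,231.2),(391.2,283.7),(371.2,286.2)]
P=np.array([onz(W,*a,.06) for a in wp]);print(P,P.mean(0))
Q=np.array([tri([(W,*a),(T,*b)]) for a,b in zip(wp,tp)]);print(Q,Q.mean(0))
x=(P[0]-P[3]+P[1]-P[2]);print('yaw',np.arctan2(x[1],x[0]),'red edge',onz(W,245,175,.06),onz(W,215,232,.06))
s=observe();M=R.from_rotvec(s['eef_rot']).as_matrix();c=P.mean(0);print('tool shift',M.T@(np.r_[c[:2],.023]-s['position']))
```

```text
[[ 0.5139 -0.2104  0.06  ]
 [ 0.5188 -0.2578  0.06  ]
 [ 0.3916 -0.2742  0.06  ]
 [ 0.3864 -0.2238  0.06  ]] [ 0.4527 -0.2415  0.06  ]
[[ 0.5127 -0.2089  0.031 ]
 [ 0.5188 -0.2624  0.0136]
 [ 0.3878 -0.2733  0.0501]
 [ 0.3822 -0.223   0.0489]] [ 0.4504 -0.2419  0.0359]
yaw 0.11639693513925796 red edge [ 0.4812 -0.179   0.06  ] [ 0.4336 -0.1579  0.06  ]
tool shift [0.0035 0.0022 0.1957]
```

```bash
python3 -m handwheel '[[-0.5,[0.001,0.002,0.03],-0.012],[-0.5,[0,0,0.05],0],[-0.5,[0,0,0.05],0],[-0.5,[0,0,0.035],0],[-0.5,[0,0,0.02],0],[-0.5,[0,0,0.0105],0],[-0.5,[0,0,0],0],[0.3,[0,0,0],0],[0.3,[0,0,0],0],[0.3,[0,0,0],0],[0.3,[0,0,0],0]]' 25
```

```text
time: 3.9
position: [0.4504, -0.2415, 0.0238]
eef_rot: [3.137, 0.175, 0.001]
force: [-1.3, 2.9, 6.3]
opening: 0.05
grasp_force: 25.0
```

```bash
python3 -m handwheel '[[0.3,[0,0,-0.015],0],[0.3,[0,0,-0.035],0],[0.3,[0,0,-0.045],0.047],[0.3,[0,0,-0.045],0.047],[0.3,[0,0,-0.03],0],[0.3,[0,0,-0.006],0],[0.3,[0,0,0],0]]'
python3 -m handwheel '[[0.3,[0.006,-0.0193,0],0],[0.3,[0.0107,-0.035,0],0],[0.3,[0.0127,-0.042,0],0],[0.3,[0.0127,-0.042,0],0],[0.3,[0.0127,-0.042,0],0],[0.3,[0.0127,-0.042,0],0],[0.3,[0.0127,-0.042,0],0],[0.3,[0.012,-0.04,0],0],[0.3,[0.009,-0.03,0],0],[0.3,[0.0045,-0.015,0],0],[0.3,[0,0,0],0],[0.3,[0,0,0],0]]'
python3 - <<'E'
from h import *
np.set_printoptions(precision=4,suppress=True)
S=snap('scene','s5');W=snap('wrist','w5');T=snap('top','t5');s=observe();print(s['position'],R.from_rotvec(s['eef_rot']).as_matrix()[:,:2].T)
a=cv2.resize(S['img'][120:350,330:560],(500,500))
c=np.hstack([cv2.resize(W['img'],(500,375)),cv2.resize(S['img'][100:340,350:542],(300,375))])
cv2.imwrite('pics/c5.png',c[:,:,::-1])
E
```

```text
time: 4.78
position: [0.4497, -0.2412, 0.1985]
eef_rot: [-3.141, -0.028, 0.001]
force: [-0.5, -0.3, -7.1]
opening: 0.0501
grasp_force: 25.0
time: 6.28
position: [0.5493, 0.1087, 0.1986]
eef_rot: [3.141, 0.027, -0.002]
force: [0.0, -0.8, -6.7]
opening: 0.0498
grasp_force: 25.0
[0.5496 0.1087 0.1991] [[ 0.9999  0.0167 -0.0002]
 [ 0.0167 -0.9999  0.0001]]
```

View pics/c5.png

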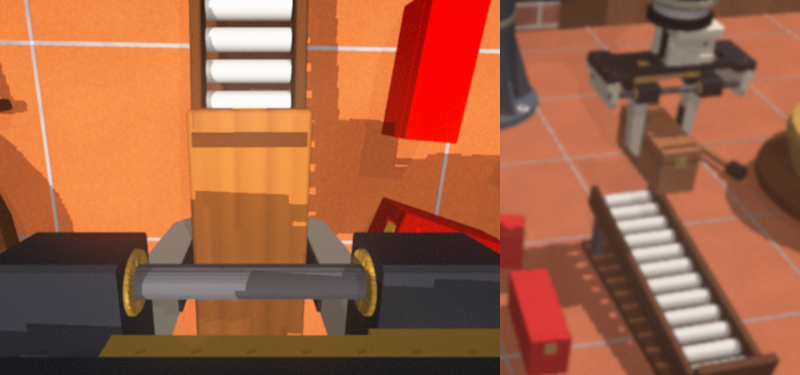

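The case is held level over the lane's upper end. The guide outer edges are at wrist columns of about 243 and 393 (rows 0–130). Now I check the lane's mid-line and direction from the wrist.

Run:
```python
from h import *
np.set_printoptions(precision=4,suppress=True)
W=snap('wrist','w6');im=W['img'].astype(int)
s=im.sum(2)
for r in(8,30,62,82,104,128): # roller white extents and dark guide extents
    wh=np.nonzero((im[r,200:440].min(1)>150))[0]+200
    dk=np.nonzero(s[r,225:410]<200)[0]+225
    if len(wh):
        z=.068; a,b=onz(W,wh[0],r,z),onz(W,wh[-1],r,z); print(r,wh[0],wh[-1],'mid',((a+b)/2)[:2],'w',abs(a[1]-b[1]))
    if len(dk):
        z=.08; a,b=onz(W,dk[0],r,z),onz(W,dk[-1],r,z); print(r,'dark',dk[0],dk[-1],((a+b)/2)[:2],abs(a[1]-b[1]))
print(observe()['time'])
```

```text
8 263 373 mid [0.6973 0.1118] w 0.07106100610351034
8 dark 256 378 [0.694  0.1123] 0.07562490504590338
30 dark 257 378 [0.6815 0.1118] 0.0758773287262775
62 274 439 mid [0.6652 0.0857] w 0.1097115152036974
62 dark 258 377 [0.6628 0.1115] 0.0759068839807611
82 264 372 mid [0.6523 0.111 ] w 0.07257467287424144
82 dark 258 376 [0.6508 0.1116] 0.07608684569298663
104 276 370 mid [0.6382 0.1074] w 0.06393316109952696
104 dark 259 376 [0.6373 0.1111] 0.07635513408840153
128 265 372 mid [0.6224 0.1102] w 0.0737464133157554
128 dark 259 374 [0.6221 0.1115] 0.07605335922027681
6.475
```

```bash
python3 -m handwheel '[[0.3,[0.004,-0.001,0.012],0],[0.3,[0,0,0.024],0],[0.3,[0,0,0.024],0],[0.3,[0,0,0.014],0],[0.3,[0,0,0.007],0],[0.3,[0,0,0],0],[0.3,[0,0,0],0]]'
python3 -m handwheel '[[0.3,[0,0,0.002],0],[0.3,[0,0,0.001],0],[0.3,[0,0,0.001],0],[0.3,[0,0,0],0]]' 15
```

```text
time: 7.35
position: [0.5541, 0.1107, 0.1189]
eef_rot: [-3.141, -0.028, -0.002]
force: [-0.4, -0.5, -5.6]
opening: 0.0502
grasp_force: 25.0
time: 7.85
position: [0.5536, 0.1107, 0.1141]
eef_rot: [-3.141, -0.028, 0.0]
force: [0.1, -0.3, -5.1]
opening: 0.0495
grasp_force: 15.0
```

```bash
python3 -m handwheel '[[0.3,[0,0,0.001],0],[0.3,[0,0,0.001],0],[0.3,[0,0,0],0]]'; python3 -m handwheel '[[0.3,[0,0,0.001],0],[0.3,[0,0,0.001],0],[0.3,[0,0,0],0]]';python3 -m handwheel '[[0.3,[0,0,0.001],0],[0.3,[0,0,0.001],0],[0.3,[0,0,0],0]]'
python3 - <<'E'
from h import *
S=snap('scene','s7');cv2.imwrite('pics/c7.png',cv2.resize(S['img'][130:290,380:530],(600,600),interpolation=cv2.INTER_CUBIC)[:,:,::-1])
E
```

```text
time: 8.22
position: [0.5538, 0.1107, 0.1122]
eef_rot: [-3.141, -0.028, -0.0]
force: [0.0, -0.7, -5.6]
opening: 0.05
grasp_force: 15.0
time: 8.6
position: [0.5537, 0.1107, 0.1102]
eef_rot: [3.141, 0.028, 0.0]
force: [1.0, -0.9, -1.8]
opening: 0.05
grasp_force: 15.0
time: 8.98
position: [0.5534, 0.1106, 0.1079]
eef_rot: [3.141, 0.028, -0.001]
force: [-0.3, -0.7, -3.5]
opening: 0.0501
grasp_force: 15.0
```

View pics/c7.png

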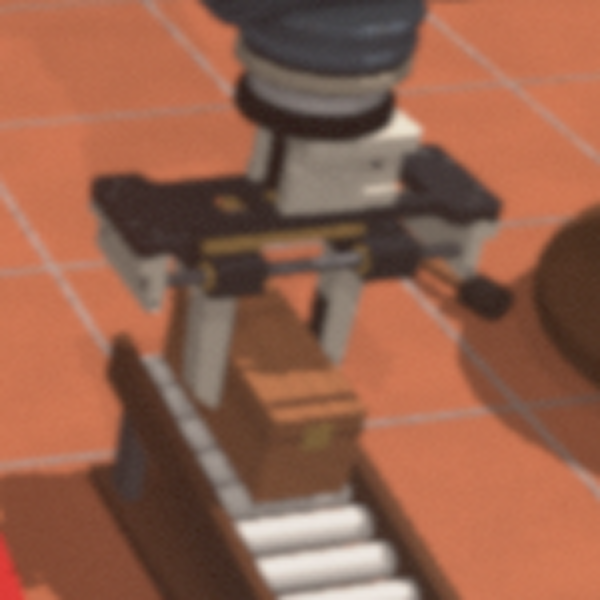

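The tail touched at TCP z of about 0.111 and the case is pivoting in the pads, nose still up. I continue until it lies flush.

```bash
python3 -m handwheel '[[0.3,[0,0,0.001],0],[0.3,[0,0,0.001],0],[0.3,[0,0,0],0]]'; python3 -m handwheel '[[0.3,[0,0,0.001],0],[0.3,[0,0,0.001],0],[0.3,[0,0,0],0]]';python3 -m handwheel '[[0.3,[0,0,0.001],0],[0.3,[0,0,0],0]]'
```

```text
time: 9.4
position: [0.5537, 0.1107, 0.1061]
eef_rot: [-3.141, -0.028, 0.0]
force: [0.7, -0.9, -3.7]
opening: 0.05
grasp_force: 15.0
time: 9.78
position: [0.5537, 0.1107, 0.1042]
eef_rot: [3.141, 0.028, 0.0]
force: [0.8, -0.4, -1.9]
opening: 0.0499
grasp_force: 15.0
time: 10.02
position: [0.5546, 0.1107, 0.104]
eef_rot: [-3.141, -0.028, -0.004]
force: [2.2, -0.5, 5.4]
opening: 0.0505
grasp_force: 15.0
```

Force went from -1.9 to +5.4 N at z=0.104, the predicted flush height, so both ends are on the rollers. Fingertips are about 12 mm above the guides, so I release.

```bash
python3 -m handwheel '[[-0.8,[0,0,0],0],[-0.8,[0,0,0],0],[-0.8,[0,0,0],0],[-0.8,[0,0,0],0],[-0.8,[0,0,0],0],[-0.8,[0,0,0],0],[-0.8,[0,0,0],0],[-0.8,[0,0,0],0],[-0.8,[0,0,-0.02],0],[-0.8,[0,0,-0.04],0],[-0.8,[0,0,-0.04],0],[-0.8,[0,0,-0.02],0],[-0.8,[0,0,0],0],[-0.8,[0,0,0],0],[-0.8,[0,0,0],0],[-0.8,[0,0,0],0],[-0.8,[0,0,0],0],[-0.8,[0,0,0],0],[-0.8,[0,0,0],0],[-0.8,[0,0,0],0]]'
python3 - <<'E'
from h import *
S=snap('scene','s8');cv2.imwrite('pics/c8.png',cv2.resize(S['img'][130:370,200:560],(720,480))[:,:,::-1])
E
```

```text
time: 12.52
position: [0.5537, 0.1107, 0.2232]
eef_rot: [-3.141, -0.028, -0.0]
force: [0.2, 0.4, 0.2]
opening: 0.0836
grasp_force: 0.0
```

View pics/c8.png

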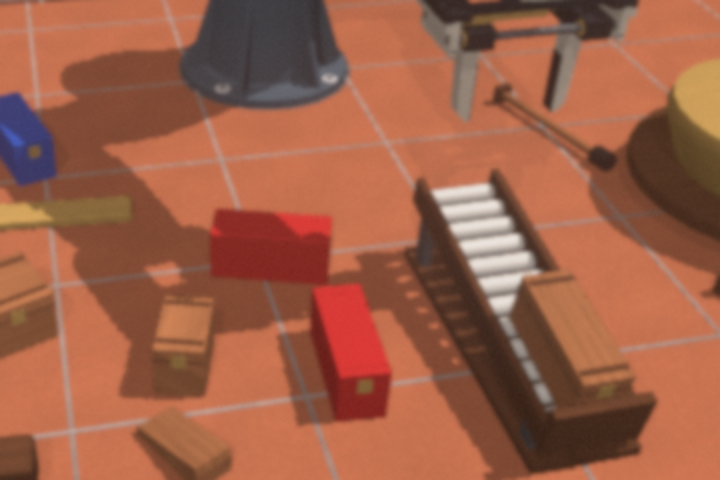

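The case rests against the stop (crop 600,385), upright between the guides. The other cases have not moved. I wait one second, confirm it is at rest, and hand in.

```bash
python3 -m handwheel '[[-0.8,[0,0,0],0],[-0.8,[0,0,0],0],[-0.8,[0,0,0],0],[-0.8,[0,0,0],0],[-0.8,[0,0,0],0],[-0.8,[0,0,0],0],[-0.8,[0,0,0],0],[-0.8,[0,0,0],0]]'
python3 - <<'E'
from h import *
a=cv2.imread('pics/s8.png').astype(int);S=snap('scene','s9');b=S['img'][:,:,::-1].astype(int)
d=np.abs(a-b)[250:350,440:530];print(d.mean(),(d.sum(2)>60).sum())
if (d.sum(2)>60).sum()<60: print(sign_off())
E
```

```text
time: 13.58
position: [0.5536, 0.1107, 0.2231]
eef_rot: [3.141, 0.028, -0.0]
force: [0.7, 0.6, 1.0]
opening: 0.0836
grasp_force: 0.0
1.2678518518518518 0
the job is handed in; nothing more can be done
None
```

The long wooden case was lowered onto the upper end of the lane, released, and rolled down to rest upright against the stop; the other two cases stayed where they were, and I handed in at about 13.6 s.

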